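# Open the snap-tab terminal box

### The job

Open the terminal box with the yellow cover: press its red snap tab fully down, then push the released cover by its rib off its seat until it lies wholly and flat in the box's grey tray. Only press and push: do not lift the cover, do not force it before the tab is down, and leave the blue-covered box and everything else on the bench as they are.

Things in the scene. Friction and masses are not known exactly. Their poses are not given: they have to be found in the camera images.
- box_yellow: Terminal box fixed to the bench, yellow cover, white housing 198 x 80 mm, grey tray at one end. Origin: on the bench under the seat's centre; +x from seat to tray, +y to the red tab's side, z up. Seat at z 26 mm, x -42 to 42. Lips over the cover's long edges: top z 37.5, |y| 28 to 40, x -56 to 42. Rear stop block x -54 to -42, top z 31. A catch on the tab (x 43.5 to 51.5, top z 34) bars the cover until the tab is fully down.
- box_yellow_cover: Loose yellow plastic cover, plate 80 x 60 x 5 mm, about 80 g, 2 mm play. Origin: centre of its underside; +x to the tray. Push rib on top at x -31 to -25 mm, 44 mm wide, top 26 mm above the origin (z 52 mm). Slides towards +x with a light push (under 3 N). Off its seat when its origin is over 82 mm along the box's +x; at the tray's end stop it is at 104 mm.
- box_yellow_tray (a point): Centre of the grey tray's floor, 93 mm along the yellow-covered box's +x; floor at z 24.5 mm (1.5 mm below the seat), x 42 to 144 mm of the box, 64 mm wide inside; side walls up to z 31 mm, end stop up to z 32 mm.
- box_yellow_tab (a joint): Red snap tab of the yellow-covered box: 0 = fully up, 0.011 m = fully down (released). It travels straight down, resists with about 3 N plus some damping, and stays where it is pushed; starts within 1 mm of fully up.
- box_yellow_pad (a point): Centre of the top face of the red press pad, 28 x 24 mm (x, y), of the yellow-covered box's tab, beside the seat at 46 mm along the box's +x and 56 mm along its +y; about 51 mm above the bench when up, 40 mm when fully down. Moves with the tab.
- box_blue: Terminal box fixed to the bench, blue cover, white housing 198 x 80 mm, grey tray at one end. Origin: on the bench under the seat's centre; +x from seat to tray, +y to the red tab's side, z up. Same build as the yellow-covered box. Must be left shut.
- box_blue_cover: Blue cover of the other box, same build as the yellow one. Must stay on its seat.
- box_blue_tab (a joint): Red snap tab of the blue-covered box, same build; must be left up (near 0).
- jar: Bystander: jar with a white cap, 40 mm across, 55 mm high, standing between the boxes. Origin: centre of its underside.
- screwdriver: Bystander: red-handled screwdriver 190 mm long lying on the bench. Origin: centre of its underside.
- knife: Bystander: yellow and red stripping knife, about 155 mm long, lying on the bench. Origin: under its handle.
- tape: Bystander: black ring (roll core) 64 mm across, 19 mm high, lying flat. Origin: centre of its underside.
- pliers: Bystander: red and yellow pliers, about 160 mm long, lying on a fixed round wooden board 24 mm thick. Origin: near the pivot, on the board.
- fuse: Bystander: white ceramic fuse 22 mm across, 36 mm high, standing on the bench between the boxes. Origin: centre of its underside.
There are look-alikes about, which are no part of the job. What is shaped like the box_yellow_cover but pink or purple is not meant.

How it is judged:
By the outcome, as a careful person would: the job done as asked, in the order asked, and still so for the second after the job is handed in, with the robot touching nothing.
It also fails if it takes over 43 s, if anything falls off the work surface, if the arm or the gripper's body presses on something with over 40 N, if the wrist force passes 120 N, or if a joint passes its speed limit or range.

### The arm

A 7-joint arm with a two-finger parallel gripper is mounted at the origin on the work surface. World frame = base frame: x ahead of the robot, y to its left, z up, the work surface at z = 0. Lengths are in mm, angles in rad, forces in N, time in s.
With the tool pointing down it reaches from about 400 to 850 mm from the base axis. Payload 10.4 kg.
Tool frame: the origin (TCP) lies between the finger pads; the fingertips stand 11 mm ahead of it and the grasp point (between the pads) lies 8 mm behind it; z points along the fingers, y is the direction in which the jaws open and shut (so a half turn about z gives the same grasp; the last joint's range is limited). The gripper opens to 87 mm and grips with 3 to 60 N. Pads are 19 mm wide; open, the fingers measure 117 mm over their backs; the gripper's body (75 mm by 190 mm) begins 51 mm behind the grasp point.
Start: joints at [1.143, 0.332, -0.065, 1.46, 0.022, 1.35, -0.088], TCP at [246.17, -574.501, 233.576] pointing down, gripper open.
Joint ranges: [-2.6, 2.6], [-0.5, 2.12], [-1.47, 1.34], [0.16, 2.42], [-1.27, 4.41], [0.06, 2.06], [-2.6, 2.6]. Speed limits (rad/s): [2.22, 2.22, 2.79, 2.79, 3.14, 3.14, 3.14].

### API

Orientations are given as a rotation vector (axis times angle).
In Python, from station import telemetry, imaging, order gives the robot as it stands. The module is installed in compiled form; this text tells all that it offers.
- The arm moves only by the tool drive_tool, never from a script. Its argument "targets" is one flat list of numbers, 7 for each row, row after row: the opening in per cent of the stroke, from 0 (shut) to 100 (fully open), then the shift along the world's x, y, z in mm, then the turn, a rotation vector about the world's x, y, z in degrees. A call has 1 to 8 rows; each row shifts and turns the commanded pose from where the row before left it; what a row does not reach is not made up. A row lasts 1/10 s, in which the tool goes at most 50 mm and 8.59 degrees, less where a joint would pass 70% of its speed; a pose out of reach is approached as far as the arm can. A call is refused whole if a number of a shift passes 50 or a number of a turn 8.59, either way. A call with a gripper value outside its range is refused whole. The fingers move at their own pace and stop on an object; "force" is the grip in N (left out, the last holds). Time passes only in rows, so rows that do not move let the fingers close. It gives the time, the measured TCP pose, the force and the opening at its end, in the units of the state.
- telemetry.observe(): the state, without advancing time (a new reading comes with each control period).
- imaging.capture(name): name is "scene" or "top"; returns a dict with "color" (400x640x3 uint8, blue, green, red), "mtx" (3x3 intrinsics, pixels), "world_to_cam" (4x4, takes a point from world to camera coordinates). Camera axes: x right, y down, z forward; pixel columns grow to the right and rows downward; lengths in mm; the calibration is good to about 2 mm. A picture is of the moment at which its call begins. There is no depth.
- order.finish_job(): hands the job in, once; it reports no verdict.
The state is a dict: "time": time; "joints": joint angles; "joint_vel": joint speeds; "effort": joint torques, N m; "position": TCP position; "orientation": TCP orientation; "contact_force": force on the tool from outside, world axes, zero at the start; "torque": the same for the moment, N m; "grip_width": finger opening in mm.
Only numpy, scipy, OpenCV 4.12 (cv2) and the standard library are available. Lean on these libraries where they do the work, as an engineer would, in place of code of your own. Each camera call takes 0.05 s, during which the arm holds its last target.

## Working session

There is one attempt and no reset: what is moved stays moved. The work goes in short steps, Python scripts to look and compute and a tool call to move; the robot and the scene stay as the last step left them, time stands still between calls to the robot, and variables do not carry over. Pictures are saved under pics/ and viewed, and the job is handed in when it is done.

Besides the shell and the picture viewer there is one more tool, called after "Request:" by a JSON object that holds its "fn" and its "kwargs". drive_tool: Moves the arm, as the interface text tells. Its arguments: {"type":"object","properties":{"targets":{"type":"array"},"force":{"type":"number"}},"required":["targets"]}

```bash
mkdir -p pics
cat > h.py <<'E'
import numpy as np, cv2
from station import telemetry, imaging, order
def ray(c,u,v):
    K=np.array(c["mtx"]);T=np.array(c["world_to_cam"])
    R=T[:3,:3];o=-R.T@T[:3,3]
    d=R.T@np.linalg.inv(K)@np.array([u,v,1.]);return o,d/np.linalg.norm(d)
def onplane(c,u,v,z):
    o,d=ray(c,u,v);return o+d*(z-o[2])/d[2]
def proj(c,p):
    T=np.array(c["world_to_cam"]);q=np.array(c["mtx"])@(T[:3,:3]@np.array(p)+T[:3,3]);return q[:2]/q[2]
def tri(c1,p1,c2,p2):
    P1=np.array(c1["mtx"])@np.array(c1["world_to_cam"])[:3];P2=np.array(c2["mtx"])@np.array(c2["world_to_cam"])[:3]
    X=cv2.triangulatePoints(P1,P2,np.array(p1,float).reshape(2,1),np.array(p2,float).reshape(2,1));return (X[:3]/X[3]).ravel()
E
python3 - <<'E'
from h import *
import pickle
print(telemetry.observe())
d={}
for n in("scene","top"):
    d[n]=imaging.capture(n);cv2.imwrite(f"pics/{n}0.png",d[n]["color"]);print(n,ray(d[n],320,200))
pickle.dump(d,open("c0.pkl","wb"))
E
```

```text
{'time': 0.0, 'joints': array([ 1.14336702,  0.33286254, -0.06470993,  1.46092716,  0.02160863,
        1.34989195, -0.08850086]), 'joint_vel': array([0.00055573, 0.00151499, 0.00050494, 0.00020747, 0.00033746,
       0.00177009, 0.00030217]), 'effort': array([-2.61598888e-05, -6.23244810e+01,  2.48609728e-02, -3.89901567e+01,
       -6.12398610e-02,  3.96120641e-02,  1.81332121e-04]), 'position': array([ 246.01903289, -574.14760327,  232.76653908]), 'orientation': array([-3.07612256e+00, -6.31347577e-01,  5.45820543e-04]), 'contact_force': array([0.06912411, 0.1534543 , 0.46860048]), 'torque': array([ 0.00241922, -0.04615945, -0.03126747]), 'grip_width': 87.07964838752102}
scene (array([1010.52304012, -657.50535985, 1191.087337  ]), array([-0.29438763,  0.473909  , -0.82990734]))
top (array([ 393.48634141,  -12.52442949, 1319.57965788]), array([ 0.14140857, -0.00259058, -0.98994793]))
```

View pics/scene0.png

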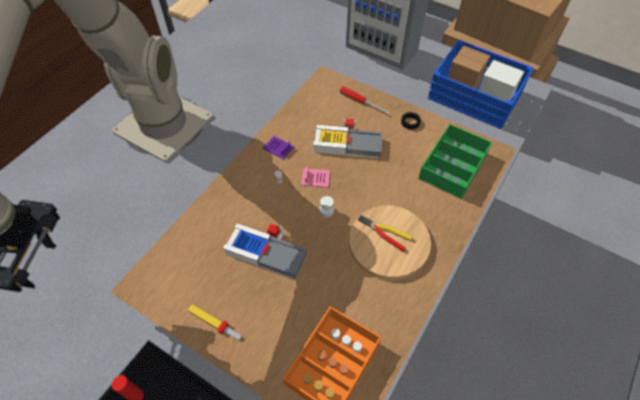

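View pics/top0.png

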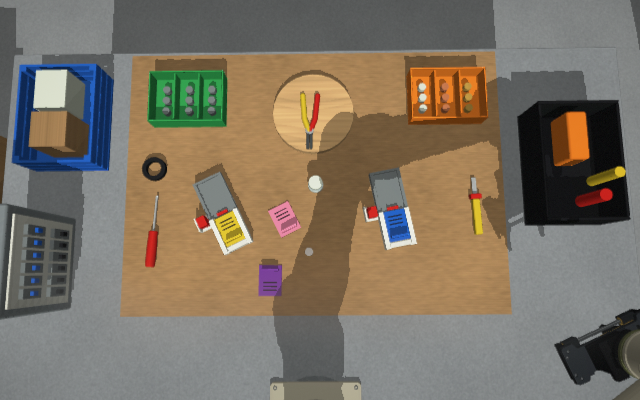

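The yellow-covered box is at about top (222,212) and scene (348,141). The look-alikes are the blue box at top (392,208), the pink loose cover at (284,218) and the purple one at (270,280). Only the yellow cover in a white housing fits. Next I confirm it in an enlarged crop.

Run:
```python
from h import *
import pickle
d=pickle.load(open("c0.pkl","rb"))
a=d["top"]["color"][160:265,180:265];b=d["scene"]["color"][105:170,300:395]
a=cv2.resize(a,None,fx=5,fy=5,interpolation=cv2.INTER_CUBIC)
b=cv2.resize(b,None,fx=4,fy=4,interpolation=cv2.INTER_CUBIC)
o=np.zeros((525,425+380,3),np.uint8);o[:,:425]=a;o[:260,425:]=b
cv2.imwrite("pics/crop0.png",o[:,:800])
for n in d:
    hsv=cv2.cvtColor(d[n]["color"],cv2.COLOR_BGR2HSV)
    roi=np.zeros(hsv.shape[:2],np.uint8)
    if n=="top": roi[160:265,180:265]=1
    else: roi[105:170,300:395]=1
    y=cv2.inRange(hsv,(20,120,100),(35,255,255))*roi
    r=(cv2.inRange(hsv,(0,130,80),(8,255,255))|cv2.inRange(hsv,(172,130,80),(180,255,255)))*roi
    for nm,m in(("yel",y),("red",r)):
        k,l,s,c=cv2.connectedComponentsWithStats(m)
        for i in range(1,k):
            if s[i,4]>8:
                cn=cv2.findContours((l==i).astype(np.uint8),0,1)[0][0]
                print(n,nm,s[i],c[i],cv2.minAreaRect(cn))
```

```text
scene yel [320 129  27  14 293] [333.01023891 135.96928328] ((333.0786437988281, 135.9104766845703), (25.639760971069336, 11.564324378967285), 7.594643592834473)
scene red [345 118   9  11  71] [349.38028169 122.33802817] ((349.1346130371094, 122.82691955566406), (8.040761947631836, 9.805807113647461), 11.309932708740234)
scene red [347 135   3   8  20] [348.  138.5] ((348.0, 138.5), (2.0, 7.0), 0.0)
top yel [214 211  31  36 634] [229.13564669 228.59936909] ((229.09246826171875, 228.50340270996094), (30.95245933532715, 20.93842887878418), 65.55604553222656)
top red [217 209  11   7  41] [221.7804878  212.17073171] ((221.80003356933594, 212.1000518798828), (3.5777084827423096, 11.180339813232422), 63.43495178222656)
top red [196 215  14  14 126] [202.23015873 221.61111111] ((202.51724243164062, 221.29310607910156), (12.070197105407715, 11.141719818115234), 68.19859313964844)
```

View pics/crop0.png

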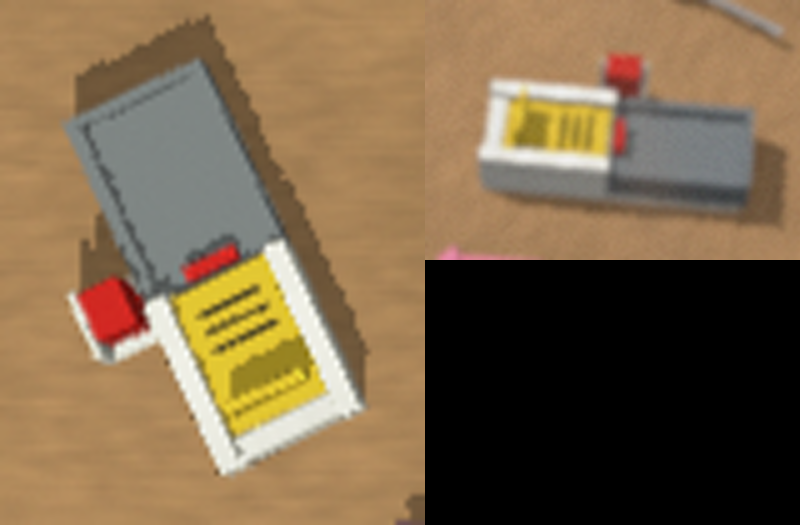

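Run:
```python
from h import *
import pickle
from scipy.optimize import least_squares
d=pickle.load(open("c0.pkl","rb"));T=d["top"];S=d["scene"]
t=lambda x,y:((x+.5)/5-.5+180,(y+.5)/5-.5+160)
s=lambda x,y:((x-425+.5)/4-.5+300,(y+.5)/4-.5+105)
pts={"trayL":(t(66,122),32),"trayR":(t(202,60),32),"rearL":(t(225,474),37.5),"rearR":(t(363,408),37.5),"lipR":(t(285,238),37.5)}
P={}
for k,(p,z) in pts.items(): P[k]=onplane(T,*p,z);print(k,P[k].round(1))
print("sc trayL",onplane(S,*s(752,112),32).round(1),"rearL",onplane(S,*s(490,80),37.5).round(1),"rearR",onplane(S,*s(482,158),37.5).round(1),"lipL",onplane(S,*s(618,92),37.5).round(1),"lipR",onplane(S,*s(612,166),37.5).round(1))
print("tri pad",tri(T,t(111,311),S,s(624,66)).round(1))
print("tri rearL",tri(T,t(225,474),S,s(490,80)).round(1))
print("tri rearR",tri(T,t(363,408),S,s(482,158)).round(1))
# bright pad top mask
for n,c in d.items():
    hsv=cv2.cvtColor(c["color"],cv2.COLOR_BGR2HSV)
    r=slice(213,231) if n=="top" else slice(116,131);q=slice(193,214) if n=="top" else slice(343,356)
    print(n);print(np.where((hsv[r,q,1]>120)&((hsv[r,q,0]<10)|(hsv[r,q,0]>170)),hsv[r,q,2],0))
for k in("trayL","rearL"):
  pass
u=(P["trayL"]+P["trayR"])/2-(P["rearL"]+P["rearR"])/2
print("len",np.linalg.norm(u[:2]),"yaw",np.degrees(np.arctan2(u[1],u[0])))
```

```text
trayL [623.3 320.7  32. ]
trayR [656.1 249.1  32. ]
rearL [437.  231.7  37.5]
rearR [470.5 160.7  37.5]
lipR [559.6 202.5  37.5]
sc trayL [626.  319.7  32. ] rearL [439.1 234.7  37.5] rearR [476.7 164.3  37.5] lipL [530.  277.4  37.5] lipR [564.  210.3  37.5]
tri pad [523.  292.2  48.5]
tri rearL [438.3 232.8  38.2]
tri rearR [473.2 163.4  35.1]
scene
[[  0   0   0   0   0   0   0   0   0   0   0   0   0]
 [  0   0   0   0   0   0   0   0   0   0   0   0   0]
 [  0   0   0 182 189 191 189 185 186   0   0   0   0]
 [  0   0   0 194 201 201 204 196 191 191 183 182   0]
 [  0   0   0 202 202 199 202 199 199 199 192   0   0]
 [  0   0   0 200 202 203 202 203 200 200 188   0   0]
 [  0   0 173 192 198 201 199 201 205 199 183   0   0]
 [  0   0 155 171 179 179 182 189 191 193 174   0   0]
 [  0   0 131 137 142 143 152 157 165 164 150   0   0]
 [  0   0   0 114 118 120 124 127 128 129   0   0   0]
 [  0   0   0   0   0 113 116 109 114 113   0   0   0]
 [  0   0   0   0   0   0 113 112 113 117   0   0   0]
 [  0   0   0   0   0   0   0 109   0   0   0   0   0]
 [  0   0   0   0   0   0   0  
[... 1032 characters left out ...]
117  98   0   0
    0   0   0]
 [  0   0   0   0   0 209 210 210 210 209 209 209 208 201 133 108   0   0
    0   0   0]
 [  0   0   0   0   0 208 210 210 210 210 207 198 192 151 149 148 135   0
    0   0   0]
 [  0   0   0   0   0   0 210 209 204 199 187 146 148 159 159   0   0   0
    0   0   0]
 [  0   0   0   0   0   0 201 195 171 145 150 159   0   0   0   0   0   0
    0   0   0]
 [  0   0   0   0   0   0   0 136 141 149   0   0   0   0   0   0   0   0
    0   0   0]
 [  0   0   0   0   0   0   0   0   0   0   0   0   0   0   0   0   0   0
    0   0   0]
 [  0   0   0   0   0   0   0   0   0   0   0   0   0   0   0   0   0   0
    0   0   0]]
len 206.03354838297764 yaw 25.492218170174812
```

The crop shows the yellow cover in its white housing, with the red pad at top (202,222) and scene (350,121). The pad triangulates to (523, 292, 48), which agrees with the box fit: origin about (507, 222), yaw about 25.5°. I'll close the gripper and travel, turning the jaws along the box's x.

Request:
{"fn": "drive_tool", "kwargs": {"targets": [0, 25, 40, 0, 0, 0, 8.5, 0, 25, 40, 0, 0, 0, 8.5, 0, 25, 40, 0, 0, 0, 8.5, 0, 25, 40, 0, 0, 0, 8.5, 0, 25, 40, 0, 0, 0, 8.5, 0, 25, 40, 0, 0, 0, 8.5, 0, 25, 40, 0, 0, 0, 8.5, 0, 25, 40, 0, 0, 0, 8.5], "force": 40}}

```text
time: 0.9
position: [446.7, -252.7, 233.5]
orientation: [-2.192, -2.251, 0.0]
contact_force: [1.3, -0.1, -0.9]
grip_width: 30.8
```

Request:
{"fn": "drive_tool", "kwargs": {"targets": [0, 10, 48, 0, 0, 0, 6, 0, 10, 48, 0, 0, 0, 6, 0, 10, 48, 0, 0, 0, 6, 0, 10, 48, 0, 0, 0, 6, 0, 10, 48, 0, 0, 0, 0, 0, 10, 48, 0, 0, 0, 0, 0, 10, 48, 0, 0, 0, 0, 0, 7, 48, 0, 0, 0, 0]}}

```text
time: 1.7
position: [523.3, 131.2, 233.5]
orientation: [1.684, 2.652, -0.0]
contact_force: [0.7, -0.5, -1.0]
grip_width: 0.8
```

Request:
{"fn": "drive_tool", "kwargs": {"targets": [0, 0, 48, -20, 0, 0, 0, 0, 0, 48, -20, 0, 0, 0, 0, 0, 48, -20, 0, 0, 0, 0, 0, 10, -40, 0, 0, 0, 0, 0, 0, -40, 0, 0, 0, 0, 0, 0, 0, 0, 0, 0]}}

```text
time: 2.3
position: [520.0, 276.4, 90.6]
orientation: [-1.679, -2.649, 0.012]
contact_force: [-1.7, -1.1, 0.3]
grip_width: 0.2
```

Run:
```python
from h import *
o=telemetry.observe();print(o["position"],o["orientation"],o["contact_force"],o["grip_width"],o["joints"])
v=o["orientation"];print(np.degrees(2*np.arctan2(v[1],v[0])))
for n,r in(("scene",(60,180,280,410)),("top",(140,270,150,290))):
    c=imaging.capture(n)["color"][r[0]:r[1],r[2]:r[3]];cv2.imwrite(f"pics/{n}1.png",cv2.resize(c,None,fx=4,fy=4,interpolation=2))
```

```text
[520.01332617 276.42014183  90.55519131] [-1.67909201 -2.64929856  0.01201299] [-1.65068034 -1.14145078  0.29066391] 0.24993179221525688 [ 0.04618494  0.4974253  -0.7737327   1.67997618  0.37536515  1.12910801
 -0.39224889]
-244.7320146944025
```

View pics/scene1.png

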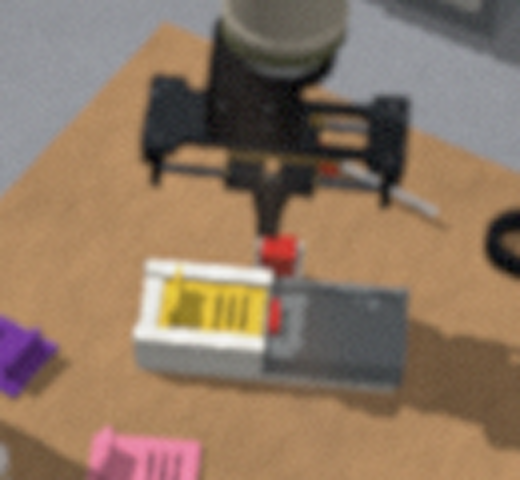

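View pics/top1.png

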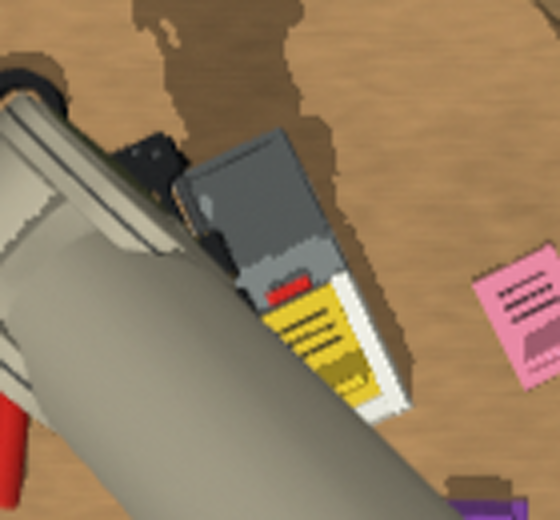

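Position is (520, 276, 91). The scene crop shows the closed fingers just behind the red pad, at crop (278,255). I'll move over the pad centre and descend.

Request:
{"fn": "drive_tool", "kwargs": {"targets": [0, 4, 16, 0, 0, 0, 0.5, 0, 0, 0, 0, 0, 0, 0, 0, 0, 0, -12, 0, 0, 0, 0, 0, 0, -8, 0, 0, 0, 0, 0, 0, 0, 0, 0, 0]}}

```text
time: 2.9
position: [526.6, 292.6, 74.5]
orientation: [-1.673, -2.658, 0.003]
contact_force: [0.0, 0.1, -0.6]
grip_width: 0.4
```

Run:
```python
from h import *
o=telemetry.observe();print(o["position"],o["contact_force"])
for n,r in(("scene",(60,180,280,410)),):
    C=imaging.capture(n);p=o["position"].copy();p[2]-=11;print(proj(C,p));c=C["color"][r[0]:r[1],r[2]:r[3]];cv2.imwrite(f"pics/{n}2.png",cv2.resize(c,None,fx=5,fy=5,interpolation=2))
```

```text
[526.63523509 292.55438028  74.49208409] [ 0.01865082  0.05287302 -0.60840758]
[349.84898232 118.38554405]
```

View pics/scene2.png

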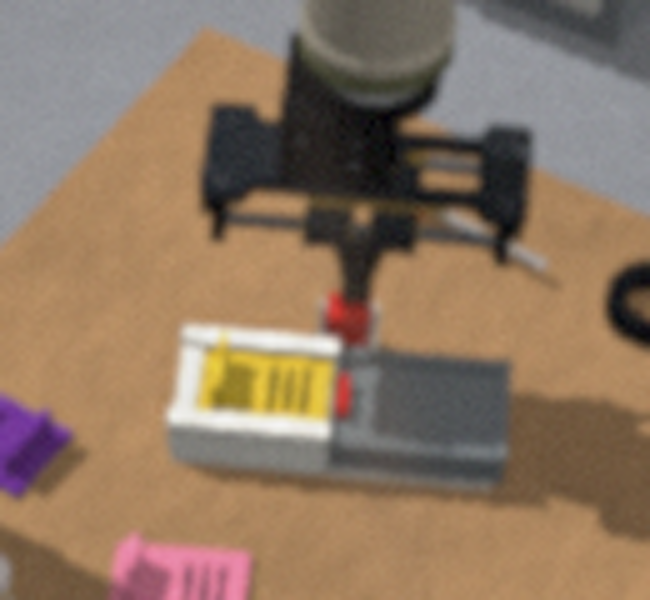

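The tip at scene crop (352,300) stands just above the red pad and is centred on it. I press with the force watched.

Request:
{"fn": "drive_tool", "kwargs": {"targets": [0, -2, 0, -7, 0, 0, 0, 0, 0, 0, -4, 0, 0, 0, 0, 0, 0, -3, 0, 0, 0, 0, 0, 0, -2, 0, 0, 0, 0, 0, 0, 0, 0, 0, 0]}}

```text
time: 3.45
position: [525.1, 294.0, 59.7]
orientation: [-1.672, -2.66, 0.0]
contact_force: [0.9, 0.4, 0.7]
grip_width: 0.2
```

Request:
{"fn": "drive_tool", "kwargs": {"targets": [0, 0, 0, -2, 0, 0, 0, 0, 0, 0, -2, 0, 0, 0, 0, 0, 0, -2, 0, 0, 0, 0, 0, 0, 0, 0, 0, 0]}}

```text
time: 3.85
position: [525.2, 294.0, 53.7]
orientation: [1.672, 2.66, 0.0]
contact_force: [-0.1, -0.4, -1.0]
grip_width: 0.3
```

Run:
```python
from h import *
o=telemetry.observe();print(o["position"],o["contact_force"])
for n,r in(("scene",(90,170,300,410)),):
    C=imaging.capture(n);p=o["position"].copy();p[2]-=11;print(proj(C,p));c=C["color"][r[0]:r[1],r[2]:r[3]];cv2.imwrite(f"pics/{n}3.png",cv2.resize(c,None,fx=7,fy=7,interpolation=2))
```

```text
[525.22330703 294.02942728  53.67817833] [-0.05317957 -0.39466289 -1.03650797]
[349.33736561 122.53769005]
```

View pics/scene3.png

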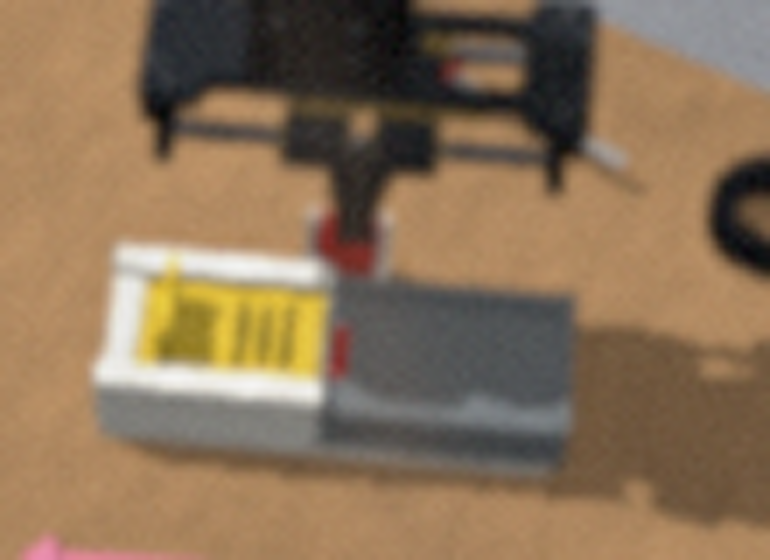

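The tip is on the pad at crop (355,240), and the pad has sunk between its white guides. I continue to the stop.

Request:
{"fn": "drive_tool", "kwargs": {"targets": [0, 0, 0, -2, 0, 0, 0, 0, 0, 0, -1, 0, 0, 0, 0, 0, 0, -1, 0, 0, 0, 0, 0, 0, 0, 0, 0, 0]}}

```text
time: 4.3
position: [525.4, 294.1, 51.1]
orientation: [1.672, 2.659, 0.0]
contact_force: [-4.3, -2.8, 14.0]
grip_width: 0.2
```

Request:
{"fn": "drive_tool", "kwargs": {"targets": [0, 0, 0, -1, 0, 0, 0, 0, 0, 0, 0, 0, 0, 0]}}

```text
time: 4.5
position: [525.4, 294.3, 50.8]
orientation: [1.671, 2.659, 0.001]
contact_force: [-6.3, -4.9, 21.2]
grip_width: 0.5
```

The force rose to 21 N with the tip at z 40, which matches the stop height for the tab fully down. I retract straight up and look.

Request:
{"fn": "drive_tool", "kwargs": {"targets": [0, 0, 0, 20, 0, 0, 0, 0, 0, 0, 40, 0, 0, 0, 0, -28, -36, 10, 0, 0, 0, 0, -28, -36, 0, 0, 0, 0, 0, -16, -26, 0, 0, 0, 0, 0, 0, 0, 0, 0, 0, 0]}}

```text
time: 5.1
position: [451.8, 191.9, 118.4]
orientation: [1.676, 2.656, -0.005]
contact_force: [0.1, 0.1, 0.3]
grip_width: 0.6
```

Run:
```python
from h import *
import pickle
o=telemetry.observe();print(o["position"],o["orientation"],o["contact_force"])
d={}
for n,r,f in(("scene",(100,165,300,400),8),("top",(160,265,170,265),5)):
    C=d[n]=imaging.capture(n);c=C["color"][r[0]:r[1],r[2]:r[3]];cv2.imwrite(f"pics/{n}4.png",cv2.resize(c,None,fx=f,fy=f,interpolation=2))
pickle.dump(d,open("c4.pkl","wb"))
```

```text
[451.81535946 191.94740868 118.35876483] [ 1.67555838  2.6555873  -0.00531681] [0.11050949 0.10503344 0.33690775]
```

View pics/scene4.png

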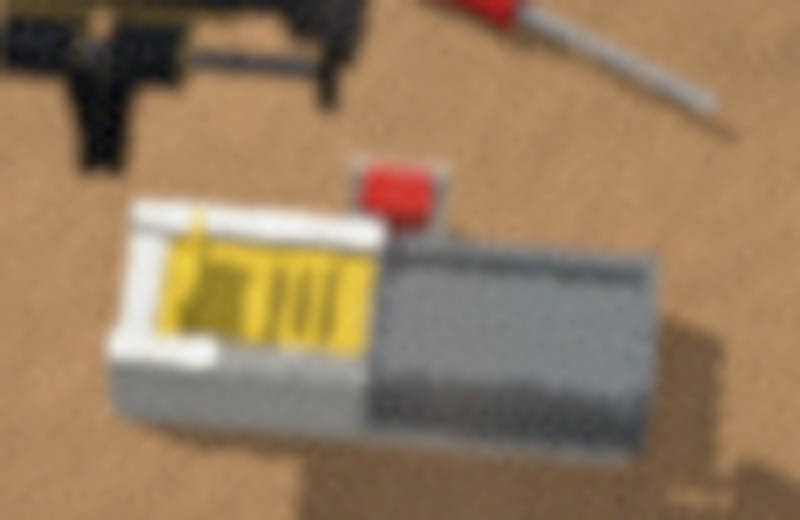

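View pics/top4.png

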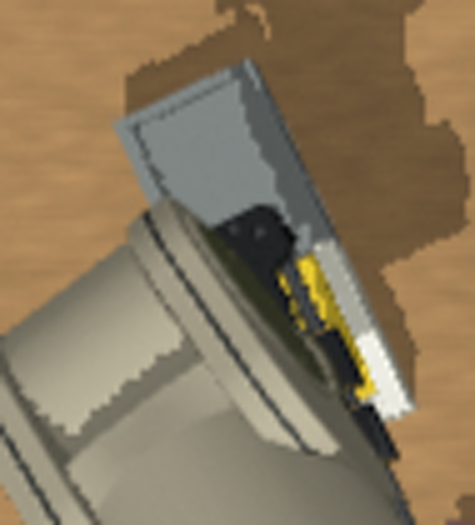

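The red catch in front of the cover is gone in the scene view (it was at crop0 (620,135)), so the tab is down. The cover is still seated. I lower behind the rib on the box's centre line.

Request:
{"fn": "drive_tool", "kwargs": {"targets": [0, -1, 4, -20, 0, 0, 0, 0, 0, 0, -30, 0, 0, 0, 0, 0, 0, -14, 0, 0, 0, 0, 0, 0, -6, 0, 0, 0, 0, 0, 0, 0, 0, 0, 0]}}

```text
time: 5.7
position: [452.0, 200.6, 48.6]
orientation: [-1.67, -2.659, 0.0]
contact_force: [-0.7, -0.1, 0.8]
grip_width: 0.3
```

Run:
```python
from h import *
import pickle
o=telemetry.observe();print(o["position"],o["orientation"],o["contact_force"])
for n,r,f in(("scene",(90,165,300,400),8),):
    C=imaging.capture(n);p=o["position"].copy();p[2]-=11;print((proj(C,p)-[300,90])*8);c=C["color"][r[0]:r[1],r[2]:r[3]];cv2.imwrite(f"pics/{n}5.png",cv2.resize(c,None,fx=f,fy=f,interpolation=2))
```

```text
[451.98554402 200.56342193  48.56863228] [-1.67022310e+00 -2.65927115e+00  3.42406729e-04] [-0.74662625 -0.10348265  0.75682992]
[107.74547729 345.79797964]
```

View pics/scene5.png

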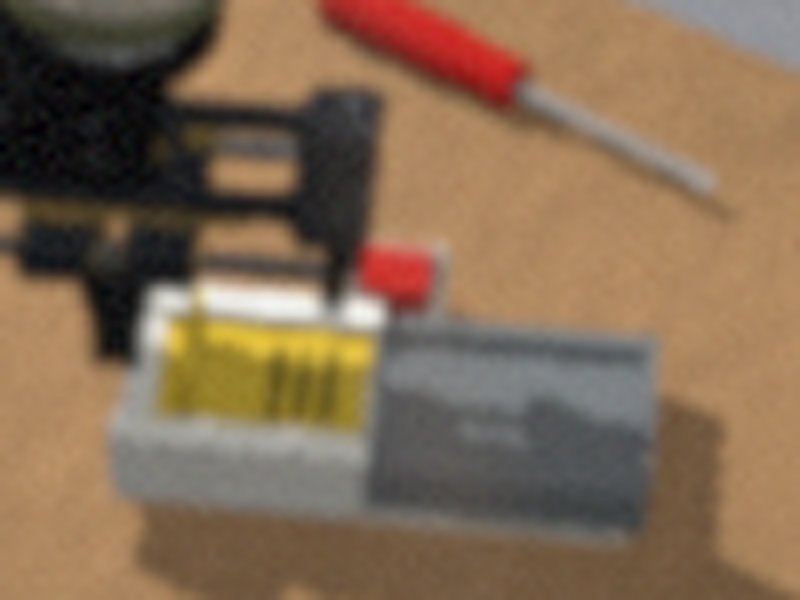

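Run:
```python
from h import *
o=telemetry.observe();C=imaging.capture("scene")
u=np.array([.9026,.4305,0]);p=o["position"]
for L in(60,80,95):
  for z in(60,80,100,110,130): print(L,z,((proj(C,p*[1,1,0]+u*L+[0,0,z])-[300,90])*8).round())
# box overlay check
O=np.array([507.5,222,0]);v=np.array([-.4305,.9026,0])
for b in((-56,40,37.5),(-56,-40,37.5),(42,40,37.5),(42,-40,37.5),(144,40,32),(-28,22,52),(-28,-22,52)): print(b,((proj(C,O+u*b[0]+v*b[1]+[0,0,b[2]])-[300,90])*8).round())
```

```text
60 60 [265. 321.]
60 80 [266. 285.]
60 100 [268. 248.]
60 110 [269. 230.]
60 130 [270. 192.]
80 60 [317. 326.]
80 80 [319. 290.]
80 100 [321. 253.]
80 110 [322. 235.]
80 130 [325. 197.]
95 60 [357. 329.]
95 80 [359. 293.]
95 100 [362. 257.]
95 110 [363. 238.]
95 130 [365. 200.]
(-56, 40, 37.5) [127. 279.]
(-56, -40, 37.5) [102. 435.]
(42, 40, 37.5) [377. 301.]
(42, -40, 37.5) [359. 458.]
(144, 40, 32) [638. 334.]
(-28, 22, 52) [194. 294.]
(-28, -22, 52) [181. 380.]
```

The scene view puts the box about 3–4 mm further along its +x than my fit. The hanging gripper pegs are at about z 72, clear of the rib. I centre and start the push along the box's x.

Request:
{"fn": "drive_tool", "kwargs": {"targets": [0, 1.7, -3.6, -1.5, 0, 0, 0, 0, 0, 0, 0, 0, 0, 0, 0, 5.4, 2.6, 0, 0, 0, 0, 0, 5.4, 2.6, 0, 0, 0, 0, 0, 5.4, 2.6, 0, 0, 0, 0, 0, 5.4, 2.6, 0, 0, 0, 0, 0, 0, 0, 0, 0, 0, 0]}}

```text
time: 6.5
position: [476.2, 207.3, 47.4]
orientation: [-1.672, -2.66, -0.001]
contact_force: [0.6, 0.2, 1.3]
grip_width: 0.3
```

Request:
{"fn": "drive_tool", "kwargs": {"targets": [0, 5.4, 2.6, 0, 0, 0, 0, 0, 5.4, 2.6, 0, 0, 0, 0, 0, 5.4, 2.6, 0, 0, 0, 0, 0, 5.4, 2.6, 0, 0, 0, 0]}}

```text
time: 6.9
position: [497.6, 217.4, 47.4]
orientation: [1.672, 2.66, 0.0]
contact_force: [-0.4, 0.1, 0.1]
grip_width: 0.4
```

```bash
cat > look.py <<'E'
from h import *
import sys
k=sys.argv[1]
o=telemetry.observe();print(o["position"],o["contact_force"])
for n,r,f in(("scene",(90,165,300,400),8),("top",(160,265,170,275),5)):
    C=imaging.capture(n);c=C["color"][r[0]:r[1],r[2]:r[3]];cv2.imwrite(f"pics/{n}{k}.png",cv2.resize(c,None,fx=f,fy=f,interpolation=2))
E
python3 look.py 6
```

```text
[497.5554635  217.40569379  47.37477412] [-0.39489819  0.09629645  0.07966755]
```

View pics/scene6.png

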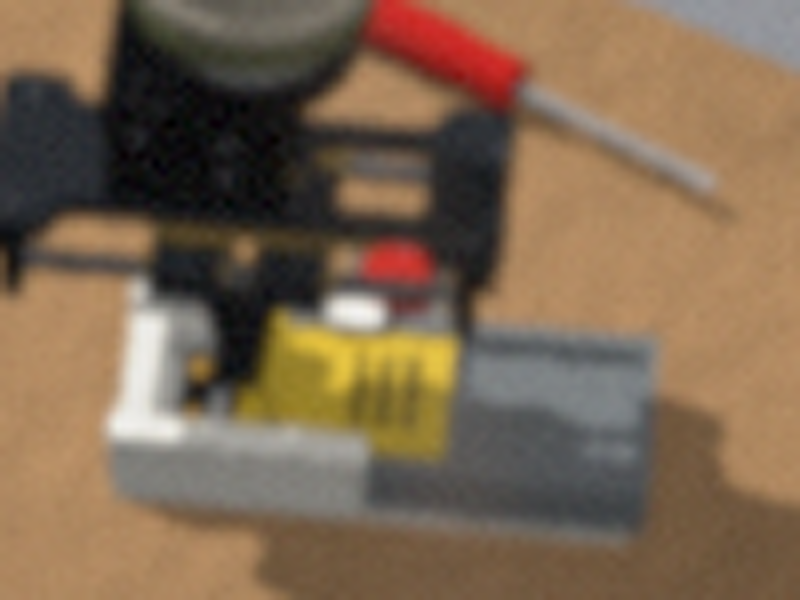

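The cover slides freely: its front edge moved from crop x≈380 to ≈460, about 30 mm. I continue.

Request:
{"fn": "drive_tool", "kwargs": {"targets": [0, 5.4, 2.6, 0, 0, 0, 0, 0, 5.4, 2.6, 0, 0, 0, 0, 0, 5.4, 2.6, 0, 0, 0, 0, 0, 5.4, 2.6, 0, 0, 0, 0, 0, 5.4, 2.6, 0, 0, 0, 0, 0, 5.4, 2.6, 0, 0, 0, 0, 0, 5.4, 2.6, 0, 0, 0, 0, 0, 5.4, 2.6, 0, 0, 0, 0]}}

```text
time: 7.8
position: [540.7, 238.2, 47.4]
orientation: [-1.672, -2.66, -0.0]
contact_force: [0.2, 0.1, -0.8]
grip_width: 0.6
```

```bash
python3 look.py 7
```

```text
[540.72017162 238.17833805  47.35374601] [ 0.1557782   0.08369232 -0.7838962 ]
```

View pics/scene7.png

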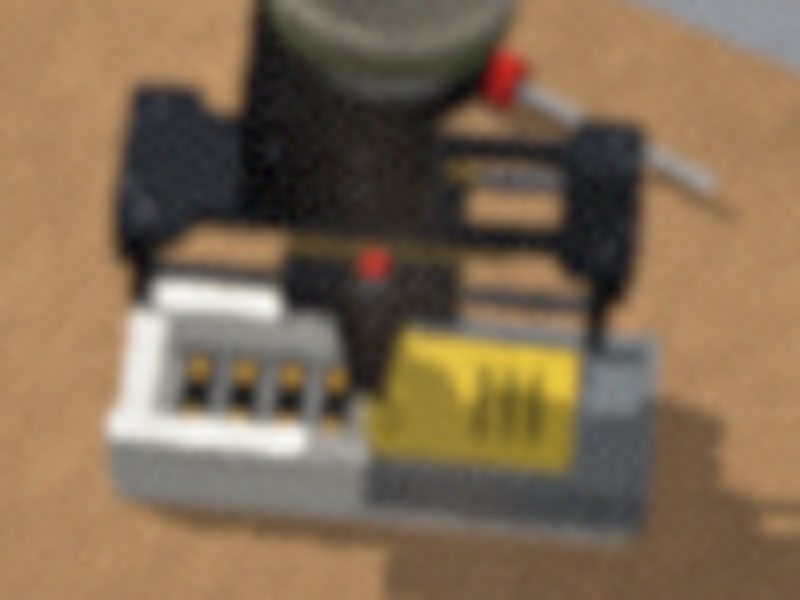

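Cover at about 78 mm, front edge at crop x≈582, flat in the tray. I push another ~18 mm at a slower pace.

Request:
{"fn": "drive_tool", "kwargs": {"targets": [0, 3.6, 1.7, 0, 0, 0, 0, 0, 3.6, 1.7, 0, 0, 0, 0, 0, 3.6, 1.7, 0, 0, 0, 0, 0, 3.6, 1.7, 0, 0, 0, 0, 0, 1.8, 0.9, 0, 0, 0, 0, 0, 0, 0, 0, 0, 0, 0]}}

```text
time: 8.5
position: [556.7, 245.9, 47.4]
orientation: [1.672, 2.66, 0.001]
contact_force: [0.2, 0.3, -1.4]
grip_width: 0.3
```

Request:
{"fn": "drive_tool", "kwargs": {"targets": [0, -9, -4.3, 0, 0, 0, 0, 0, -9, -4.3, 0, 0, 0, 0, 0, 0, 0, 30, 0, 0, 0, 0, 0, 0, 50, 0, 0, 0, 0, 0, 0, 50, 0, 0, 0, 0, -45, -10, 15, 0, 0, 0, 0, -45, -10, 0, 0, 0, 0, 0, 0, 0, 0, 0, 0, 0]}}

```text
time: 9.3
position: [442.7, 215.7, 191.7]
orientation: [1.667, 2.659, -0.008]
contact_force: [0.7, -0.1, -0.5]
grip_width: 0.6
```

```bash
python3 look.py 8
```

```text
[442.72603649 215.73828459 191.70256389] [ 0.73803303 -0.1074803  -0.50584243]
```

View pics/scene8.png

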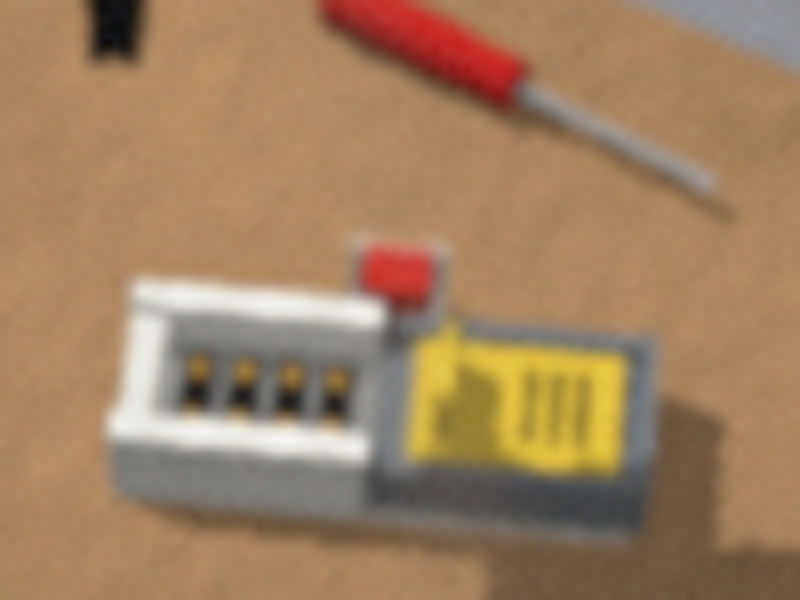

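View pics/top8.png

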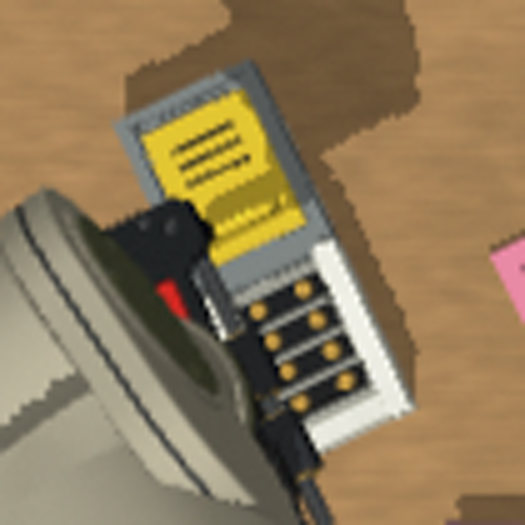

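The cover lies flat in the tray (scene crop x 410–625, between the seat end at ~375 and the end stop at ~650). I clear the arm and make a final check of pad height and bystanders.

Request:
{"fn": "drive_tool", "kwargs": {"targets": [0, 10, -45, 10, 0, 0, 0, 0, 10, -45, 10, 0, 0, 0, 0, 10, -45, 10, 0, 0, 0, 0, 0, -48, 0, 0, 0, 0, 0, 0, -48, 0, 0, 0, 0, 0, 0, -48, 0, 0, 0, 0, 0, 0, -48, 0, 0, 0, 0, 0, 0, 0, 0, 0, 0, 0]}}

```text
time: 10.2
position: [477.9, -117.5, 221.5]
orientation: [-1.685, -2.651, 0.002]
contact_force: [0.4, 1.2, -0.5]
grip_width: 0.4
```

Run:
```python
from h import *
import pickle
d0=pickle.load(open("c0.pkl","rb"));d={n:imaging.capture(n) for n in("scene","top")}
print(telemetry.observe()["position"],telemetry.observe()["time"])
for n in d: cv2.imwrite(f"pics/{n}9.png",d[n]["color"])
def cen(c,n,kind,box):
    hsv=cv2.cvtColor(c["color"],cv2.COLOR_BGR2HSV)
    r=np.zeros(hsv.shape[:2],np.uint8);r[box[0]:box[1],box[2]:box[3]]=1
    m=((cv2.inRange(hsv,(0,130,165),(8,255,255))|cv2.inRange(hsv,(172,130,165),(180,255,255))) if kind=="red" else cv2.inRange(hsv,(20,120,80),(35,255,255)))*r
    M=cv2.moments(m,True);return (M["m10"]/M["m00"],M["m01"]/M["m00"]),M["m00"]
for nm,D in(("before",d0),("after",d)):
    a=cen(D["top"],"top","red",(213,231,193,210));b=cen(D["scene"],"scene","red",(114,131,343,357))
    print(nm,"pad",a,b,tri(D["top"],a[0],D["scene"],b[0]).round(1))
    a=cen(D["top"],"top","yel",(165,260,190,260));b=cen(D["scene"],"scene","yel",(125,165,315,385))
    print(nm,"cover",a,b,tri(D["top"],a[0],D["scene"],b[0]).round(1), onplane(D["top"],*a[0],31 if nm=="before" else 29.5).round(1))
```

```text
[ 478.64618983 -110.953761    221.87298839] 10.3
before pad ((201.0, 221.5), 86.0) ((349.3695652173913, 120.73913043478261), 46.0) [523.1 293.5  49.4]
before cover ((229.10815047021944, 228.58620689655172), 638.0) ((333.01023890784984, 135.9692832764505), 293.0) [505.9 223.5  34.7] [504.2 222.4  31. ]
after pad ((201.85555555555555, 222.06666666666666), 90.0) ((349.0851063829787, 123.53191489361703), 47.0) [522.7 294.3  35.9]
after cover ((215.88129032258064, 199.12387096774194), 775.0) ((364.21012658227846, 140.15189873417722), 395.0) [588.9 264.8  24.4] [582.6 259.   29.5]
```

View pics/top9.png

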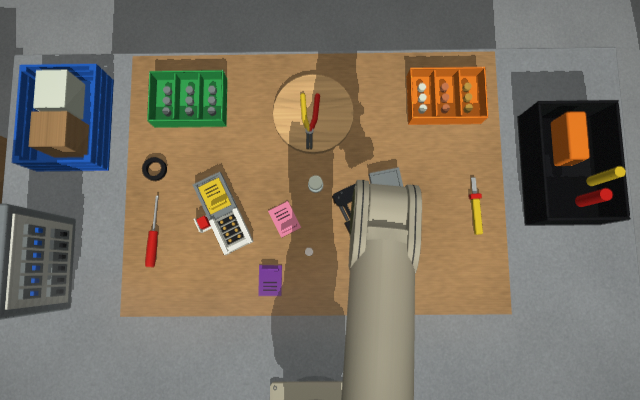

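View pics/scene9.png

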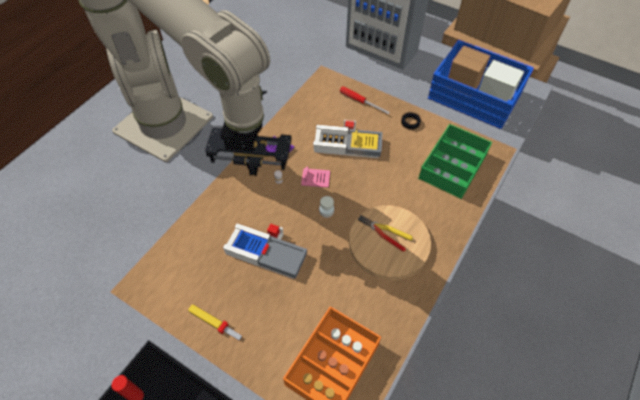

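```bash
python3 -c "
from station import order;print(order.finish_job())"
```

```text
the job is handed in; nothing more can be done
None
```

I opened the yellow-covered box and handed the job in at about 10 s of the 43 s. I pressed its red tab to the stop, then pushed the cover by its rib off the seat and into the tray.

- **Tab:** the force rose to about 21 N with the fingertips at z ≈ 40 mm, the fully-down height. The catch in front of the cover disappeared from view. In the two pictures the pad top dropped from z 49 to 36 mm. That 13 mm is more than the 11 mm travel, which I put down to coarse pixels.
- **Cover:** it lies flat in the tray, with about 12 mm between it and the seat and a gap left before the end stop. I estimate its origin at about 95 mm along the box, judged from its edges. The colour centroids gave a travel of 86–92 mm, rougher but still past the 82 mm needed.
- **Disagreement:** the two cameras differed by about 3–4 mm on the box's position along its x. I checked the push in pictures instead of relying on one fit.
- **Everything else:** the blue box and the bystanders look unmoved. The arm hid most of the blue box in the last top view and the purple look-alike in the last scene view, so each was checked in the other view only. The arm ended clear of everything.

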